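# Uncover the spice grinder and hold its lid at pulse

### The arm

A 7-joint arm with a two-finger parallel gripper is mounted at the origin on the work surface. World frame = base frame: x ahead of the robot, y to its left, z up, the work surface at z = 0. Lengths are in m, angles in rad, forces in N, time in s.
With the tool pointing down it reaches from about 0.4 to 0.9 m from the base axis. Payload 5.5 kg.
Tool frame: the origin (TCP) lies midway between the tips of the shut fingers; the grasp point (between the pads) lies 19 mm behind it; z points along the fingers, y is the direction in which the jaws open and shut (so a half turn about z gives the same grasp; the last joint's range is limited). The gripper opens to 85 mm and grips with 20 to 120 N. Pads are 22 mm wide; open, the fingers measure 114 mm over their backs; the gripper's body (76 mm by 85 mm) begins 54 mm behind the grasp point. The pads swing forward as they close: fully open they stand 13 mm farther back than shut.
Start: joints at [1.416, 0.501, -0.427, 1.55, 0.221, 1.138, -0.21], TCP at [0.264, -0.594, 0.231] pointing down, gripper open.
Joint ranges: [-2.88, 2.88], [-0.31, 2.03], [-1.54, 1.56], [0.2, 2.42], [-1.41, 4.55], [0.19, 2.02], [-2.57, 2.57]. Speed limits (rad/s): [2.57, 2.57, 3.14, 3.14, 3.14, 3.14, 3.14].

### API

Orientations are given as a rotation vector (axis times angle).
In Python, from cell import robot gives the robot as it stands.
- The arm moves only by the tool arm_command, never from a script. Its argument "plan" is one flat list of numbers, 4 for each row, row after row: the shift along the tool's x, y, z in mm, then the turn about the tool's z in rad. A call has exactly 8 rows; each row is the pose to reach, as a shift and turn from the pose commanded when the call began, along the tool's axes at that moment; what a row does not reach only later rows make up. A row lasts 1/8 s, in which the tool goes at most 62.5 mm and 10.7 degrees, less where a joint would pass 70% of its speed; a pose out of reach is approached as far as the arm can. A call with a gripper value outside its range is refused whole. "fingers" is the finger opening in mm, from 0 to 85.4, set as the call begins (left out, the last holds). The fingers move at their own pace and stop on an object; "grip_force" is the grip in N (left out, the last holds). Time passes only in rows, so rows that repeat a pose let the fingers close, or fill a call up. It gives the time, the measured TCP pose, the force and the opening at its end, in the units of the state.
- robot.get_obs(): the state, without advancing time (a new reading comes with each control period).
- robot.camera(name): name is "scene" or "top" or "wrist"; returns the picture (420x560x3 uint8, red, green, blue); there is no depth.
- robot.calibration(name): a dict with "intrinsics" (3x3 intrinsics, pixels), "R" (3x3) and "t" (3): a world point X has camera coordinates R X + t. Camera axes: x right, y down, z forward; pixel columns grow to the right and rows downward; lengths in m; the calibration is good to about 2 mm. A picture is of the moment at which its call begins: read the wrist's pose just before it. calibration takes no time and is no camera call; for the wrist camera it gives the pose at the moment of the call.
- robot.close_job(): hands the job in, once; it reports no verdict.
The state is a dict: "time": time; "joint_pos": joint angles; "joint_vel": joint speeds; "effort": joint torques, N m; "eef_pos": TCP position; "ee_rot": TCP orientation; "ft_force": force on the tool from outside, world axes, zero at the start; "moment": the same for the moment, N m; "width": opening from 0.0 (shut) to 1.0 (fully open).
Only numpy, scipy, OpenCV 4.12 (cv2) and the standard library are available. Lean on these libraries where they do the work, as an engineer would, in place of code of your own. Each camera call takes 0.05 s, during which the arm holds its last target. There are 200 camera calls.

### The job

Take the dust cover off the spice grinder: tip it up by its tab while its other edge still rests on the rim, lift it off and lay it flat, right way up, on the bare granite. Then fit the grinder's lid fully down into the collar and twist it clockwise halfway to its lock click, until its bar points at the single rib (the pulse position), and finish still gripping the lid and holding it there against its spring; do not let it go on to the lock. Leave the pressure cooker weight, the salt jar and the steamer plate where they are.

Things in the scene. Friction and masses are not known exactly. Their poses are not given: they have to be found in the camera images.
- grinder: Spice grinder fixed to the counter: squat white motor base 116 mm across and 90 mm high, carrying a black collar 92 mm across that stands 25 mm above this shoulder (top at 115 mm). Two entry notches cut through the collar's inner lip, on the grinder's +x and -x axis. Origin: centre of the underside, on the counter; z up.
- collar (a point): Centre of the collar's mouth, level with its flat top, 115 mm above the counter; axes as the grinder's. Bore 77 mm within a lip 8 mm thick; 88 mm wide below the lip. The notches, 20 mm wide, go right through the lip. In them a lug can turn only clockwise seen from above (a stop blocks the other way).
- pulse_mark (a point): Top of one of two single raised ribs on the white shoulder just outside the collar (52 mm from the axis; the other lies opposite). Each stands 0.65 rad clockwise of a notch: the pulse position, halfway. A pair of ribs 1.30 rad clockwise of each notch marks the lock.
- pulse_ring (a joint): Sprung ring hidden under the lip, pushed round by the lid's lugs: 0 at rest, grows (rad) as the lid turns clockwise. Met about 0.12 rad after the notch centre, so about 0.53 at pulse. The spring pushes back with 0.04 N m at first, 0.10 N m at pulse. Click balls resist from 0.82 rad of lid turn and snap in behind the lugs at 1.30 (lock).
- lid: Bayonet lid, about 120 g, loose on the counter, right way up: black plug 72 mm across, 16 mm high, lower edge bevelled; two lugs 12 mm wide, 6 mm high at its foot, on the lid's +x and -x axis, 84 mm over both; on top a flat aluminium flange 90 mm across, 6 mm thick, with an upright grip bar. Half-turn symmetric. Origin: centre of the plug's foot; z up.
- lid_bar (a point): Centre of the lid's black grip bar, 34 mm above the lid's foot: 56 mm long (along the lid's x: its ends point at the lugs), 14 mm thick (along y), 24 mm high, from 22 to 46 mm above the foot.
- lid_seat (a point): Centre of the flange's underside, 16 mm above the lid's foot; the flange rests on the collar's top, at point collar, when the lid is fully down.
- cover: Loose aluminium dust cover, about 90 g, lying on the collar's rim at first: round cap 102 mm across, 14 mm high, top 5 mm thick, its skirt hanging 9 mm down outside the collar with 2.5 mm play. Origin: centre of the plane of the skirt's lower edge (106 mm above the counter at first, on it when laid down); z up, +x towards the tab.
- cover_tab (a point): Middle of the cover's flat tab, 64 mm from the cover's axis along its +x and 11 mm above its lower edge. The tab is 20 mm wide, 6 mm thick, and reaches from 51 to 75 mm from the axis.
- weight: Steel pressure cooker weight, 42 mm across, 50 mm high, standing on the counter; bystander. Origin: centre of its underside.
- salt_jar: White ceramic salt jar with closed lid, 84 mm across, 115 mm high; bystander. Origin: centre of its underside.
- steamer_plate: Flat aluminium steamer plate with holes, 140 mm across, 8 mm thick; bystander. Origin: centre of its underside.
Mind the look-alikes: they are no part of the job. Leave any black or brown look-alike of the cover alone.

How it is judged:
By the outcome, as a careful person would: the job done as asked, in the order asked, and still so for the second after the job is handed in, while the arm keeps its last pose, push and grip.
It also fails if it takes over 69 s, if anything falls off the work surface, if the arm or the gripper's body presses on something with over 40 N, if the wrist force passes 120 N, or if a joint passes its speed limit or range.

## Working session

There is one attempt and no reset: what is moved stays moved. The work goes in short steps, Python scripts to look and compute and a tool call to move; the robot and the scene stay as the last step left them, time stands still between calls to the robot, and variables do not carry over. Pictures are saved under pics/ and viewed, about 8 in all and at most 12, crops included, and the job is handed in when it is done.

Besides the shell and the picture viewer there is one more tool, called after "Call:" as a command line: name --argument value ..., lists and objects as JSON in quotes. arm_command: Moves the arm, as the interface text tells. Its arguments: {"type":"object","properties":{"plan":{"type":"array"},"fingers":{"type":"number"},"grip_force":{"type":"number"}},"required":["plan"]}

```bash
ls; mkdir -p pics; python3 - <<'E'
from cell import robot
import cv2,numpy as np
for n in("scene","top"):
    c=robot.calibration(n);print(n,c)
    cv2.imwrite(f"pics/{n}0.png",robot.camera(n)[:,:,::-1])
o=robot.get_obs();print(o)
E
```

```text
pics
scene {'intrinsics': array([[526.82238074,   0.        , 280.39383359],
       [  0.        , 526.82238074, 209.48949002],
       [  0.        ,   0.        ,   1.        ]]), 'R': array([[-0.28019878,  0.95994104,  0.00135679],
       [ 0.66696329,  0.19569716, -0.71893156],
       [-0.69039743, -0.20053882, -0.69507954]]), 't': array([ 0.17524847, -0.29977401,  1.39073134])}
top {'intrinsics': array([[546.6059266,   0.       , 280.6391112],
       [  0.       , 546.6059266, 204.442694 ],
       [  0.       ,   0.       ,   1.       ]]), 'R': array([[-0.00748702, -0.99976522,  0.0203336 ],
       [-0.99929253,  0.00673092, -0.03700185],
       [ 0.0368563 , -0.02059624, -0.99910831]]), 't': array([-0.01213873,  0.55195853,  1.32540705])}
{'time': 0.1, 'joint_pos': array([ 1.4161562 ,  0.50175602, -0.42678119,  1.55136664,  0.22080982,
        1.13832253, -0.21031018]), 'joint_vel': array([ 0.00039106, -0.00204825,  0.00012292, -0.00259715,  0.00041903,
        0.0005569 ,  0.0012089 ]), 'effort': array([-1.08522753e-02, -5.70820141e+01, -5.83855480e+00, -2.81749338e+01,
        1.05532544e-02,  5.66024552e-03, -2.16596490e-06]), 'eef_pos': array([ 0.26344563, -0.59351426,  0.23035073]), 'ee_rot': array([-3.07154431e+00, -6.51247072e-01,  5.34118222e-04]), 'ft_force': array([ 0.69383674, -1.213582  ,  0.20809877]), 'moment': array([-0.01547952, -0.05356906, -0.03691523]), 'width': 0.997909806490373}
```

View pics/scene0.png

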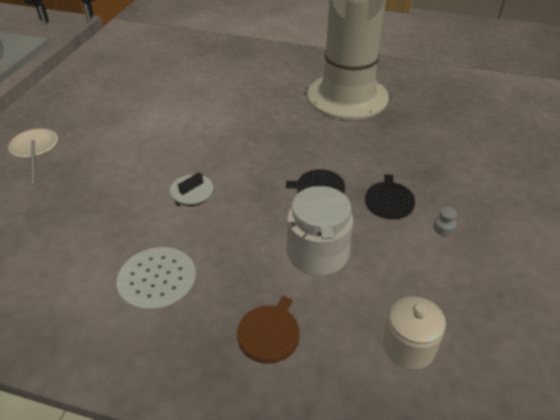

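View pics/top0.png

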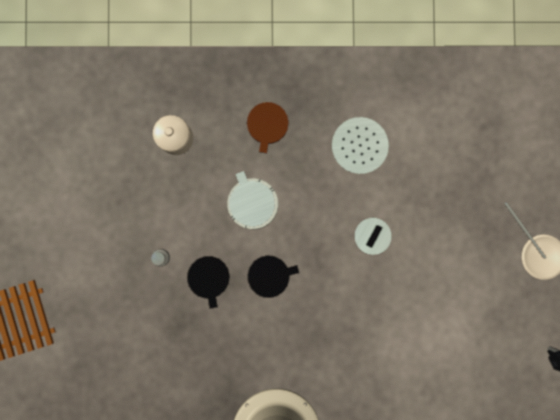

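The top view shows the covered grinder at (253,203) with its silver tab at (241,177). The lid, with its black bar, is at (373,236). Look-alikes of the cover are the black discs at (208,277) and (268,276), the brown disc at (268,123) and the steamer plate at (360,145). I choose the silver cap on the grinder and will check it in a close crop.

```bash
cat > h.py <<'E'
from cell import robot
import cv2,numpy as np
from scipy.spatial.transform import Rotation as Rn
def ray(c,u,v,z):
    d=c["R"].T@np.linalg.inv(c["intrinsics"])@[u,v,1]; o=-c["R"].T@c["t"]
    return o+d*(z-o[2])/d[2]
def proj(c,X):
    p=c["intrinsics"]@(c["R"]@np.asarray(X,float)+c["t"]); return p[:2]/p[2]
def to(xyz,xdir):   # shift in tool mm to TCP target, and turn (mod pi) so tool x lies along xdir
    o=robot.get_obs(); R=Rn.from_rotvec(o["ee_rot"]).as_matrix()
    s=R.T@(np.asarray(xyz)-o["eef_pos"])*1000
    d=R.T@np.array([np.cos(xdir),np.sin(xdir),0]); a=np.arctan2(d[1],d[0])
    return s.round(1),np.round(a,3),o
E
python3 - <<'E'
from h import *
c=robot.calibration("top"); im=cv2.imread("pics/top0.png")
o=robot.get_obs();R=Rn.from_rotvec(o["ee_rot"]).as_matrix();print("tool axes\n",R.round(3))
g=cv2.cvtColor(im,cv2.COLOR_BGR2HSV)
for n,(x0,y0,x1,y1) in dict(cover=(222,165,285,235),lid=(350,210,396,260)).items():
    m=((g[:,:,2]>140)&(g[:,:,1]<60)).astype(np.uint8); k=np.zeros_like(m);k[y0:y1,x0:x1]=m[y0:y1,x0:x1]
    ct=max(cv2.findContours(k,0,2)[0],key=cv2.contourArea);(u,v),r=cv2.minEnclosingCircle(ct)
    e=cv2.fitEllipse(cv2.convexHull(ct)); print(n,u,v,r,e)
b=np.zeros(im.shape[:2],np.uint8); b[222:252,360:388]=(g[222:252,360:388,2]<70)
ct=max(cv2.findContours(b,0,2)[0],key=cv2.contourArea);bb=cv2.boxPoints(cv2.minAreaRect(ct));print(bb)
print("bar",[ray(c,*p,.046).round(4) for p in bb])
for p in[(253,203),(241,177)]:print(ray(c,*p,.119).round(4))
print("lid",ray(c,373,236.5,.022))
a=cv2.resize(im[160:240,215:295],(500,500),interpolation=3);bq=cv2.resize(im[210:260,348:398],(300,300),interpolation=3)
o=np.zeros((500,800,3),np.uint8);o[:,:500]=a;o[:300,500:]=bq;cv2.imwrite("pics/crop1.png",o)
w=robot.camera("wrist");cv2.imwrite("pics/w0.png",w[:,:,::-1])
print(robot.calibration("wrist"))
E
```

```text
tool axes
 [[ 0.914  0.406 -0.001]
 [ 0.406 -0.914  0.002]
 [ 0.    -0.002 -1.   ]]
cover 249.84591674804688 199.3553466796875 29.810171127319336 ((251.02911376953125, 200.1123046875), (50.82761001586914, 59.33583450317383), 156.29574584960938)
lid 372.631591796875 235.63157653808594 19.136938095092773 ((372.6833801269531, 235.5782928466797), (37.726505279541016, 37.80780792236328), 74.4334716796875)
[[366.2353  244.0588 ]
 [376.36676 225.06226]
 [381.24567 227.66434]
 [371.1142  246.66089]]
bar [array([ 0.4548, -0.2183,  0.046 ]), array([ 0.4998, -0.2432,  0.046 ]), array([ 0.4935, -0.2548,  0.046 ]), array([ 0.4486, -0.2299,  0.046 ])]
[0.5515 0.0481 0.119 ]
[0.6101 0.0747 0.119 ]
lid [ 0.47211498 -0.2392974   0.022     ]
{'intrinsics': array([[369.69074543,   0.        , 280.15914226],
       [  0.        , 369.69074543, 211.49096342],
       [  0.        ,   0.        ,   1.        ]]), 'R': array([[ 4.06187823e-01, -9.13789290e-01, -7.65812285e-04],
       [-8.72767034e-01, -3.88201062e-01,  2.95935196e-01],
       [-2.70719702e-01, -1.19536897e-01, -9.55207712e-01]]), 't': array([-0.64878058, -0.03981256,  0.37806765])}
```

View pics/crop1.png

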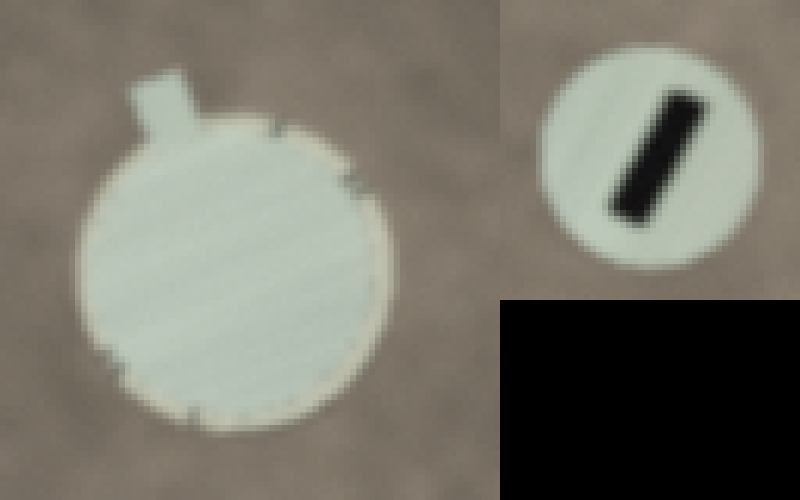

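The crop confirms the silver cover. Its tab points to yaw ≈0.355, with its outer end at crop (160,78). The single rib is at crop (278,128) and the pair at (352,182), 0.63 rad apart, so the notch axis is at yaw ≈0.36. The lid bar is at yaw −0.51. I'm moving over the tab now.

Call:
arm_command --plan '[25,-20,0,0,74,-58,0,0,123,-97,0,0,172,-136,0,0,221,-175,0,0,270,-214,0,0,319,-253,0,0,368,-292,0,0]' --fingers 40

```text
time: 1.15
eef_pos: [0.4818, -0.1768, 0.2314]
ee_rot: [3.073, 0.651, 0.0]
ft_force: [0.4, 0.5, 0.2]
width: 0.468
```

Call:
arm_command --plan '[49,-39,5,0.06,98,-78,10,0.06,147,-117,20,0.06,190,-151,30,0.06,212,-168,30,0.06,222,-175,30,0.06,222,-175,30,0.06,222,-175,30,0.06]'

```text
time: 2.15
eef_pos: [0.6129, 0.0693, 0.2012]
ee_rot: [3.091, 0.555, -0.001]
ft_force: [-0.4, 0.1, -0.1]
width: 0.468
```

```bash
python3 - <<'E'
from h import *
o=robot.get_obs();print(o["time"],o["eef_pos"].round(4),o["joint_pos"].round(2),o["ft_force"].round(2),o["width"])
print(to([.6123,.073,.105],.355)[:2])
c=robot.calibration("wrist");w=robot.camera("wrist")[:,:,::-1].copy()
cv2.imwrite("pics/w1.png",w)
C=np.array([.5504,.0501,.119]);d=np.array([np.cos(.355),np.sin(.355),0]);n=np.array([-d[1],d[0],0])
for q in [C+d*75+n*0 for d in()]+[C+d*.075+n*.01,C+d*.075-n*.01,C+d*.051,C-d*.051]:
    p=proj(c,q);print(p.round(1));cv2.circle(w,tuple(int(i) for i in p),3,(0,0,255),1)
cv2.imwrite("pics/w1m.png",w)
E
```

```text
2.15 [0.6129 0.0693 0.2012] [ 0.33  0.52 -0.67  1.66  0.36  1.08 -1.66] [-0.42  0.13 -0.13] 0.46789028925566106
(array([ 0.8, -3.8, 96.2]), np.float64(0.0))
[258.8 203.8]
[290.5 203.8]
[274.8 239.3]
[275.3 369.3]
```

View pics/w1m.png

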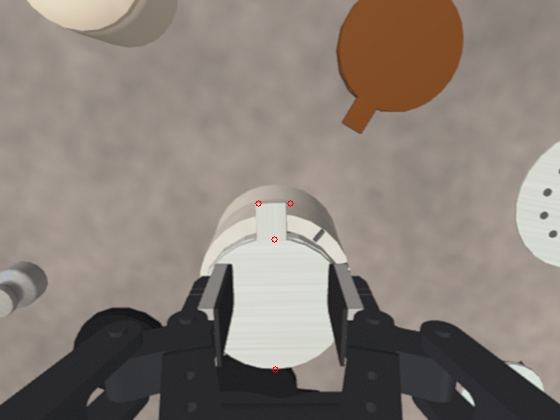

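The wrist view shows the tab from (258,204) to (287,204), about 2 px left of the prediction. The radius matches. Correcting that, then descending and gripping.

Call:
arm_command --plan '[3,-5,15,0,3,-5,35,0,3,-5,58,0,3,-5,76,0,3,-5,86,0,3,-5,91,0,3,-5,93,0,3,-5,93,0]'

```text
time: 3.2
eef_pos: [0.6146, 0.0773, 0.1088]
ee_rot: [3.091, 0.559, 0.001]
ft_force: [-0.2, 0.5, 0.8]
width: 0.472
```

Call:
arm_command --plan '[0,0,0,0,0,0,0,0,0,0,0,0,0,0,0,0,0,0,0,0,0,0,0,0,0,0,0,0,0,0,0,0]' --fingers 10 --grip_force 20

```text
time: 4.2
eef_pos: [0.6147, 0.0773, 0.1086]
ee_rot: [3.091, 0.559, 0.001]
ft_force: [1.7, -0.9, 5.6]
width: 0.224
```

Call:
arm_command --plan '[0,0,-3,0,0,0,-6,0,0,0,-9,0,-1,0,-12,0,-1,0,-15,0,-1,0,-18,0,-2,0,-21,0,-2,0,-21,0]'

```text
time: 5.2
eef_pos: [0.6125, 0.0765, 0.1297]
ee_rot: [3.091, 0.559, 0.001]
ft_force: [-0.8, 0.9, 0.1]
width: 0.225
```

```bash
python3 - <<'E'
from h import *
o=robot.get_obs();print(o["time"],o["eef_pos"].round(4),o["ft_force"].round(2),o["moment"].round(3))
w=robot.camera("wrist")[:,:,::-1];s=robot.camera("scene")[:,:,::-1]
out=np.zeros((420,800,3),np.uint8);out[:,:400]=w[80:395,130:430].repeat(1,0)[:,:,:] if 0 else cv2.resize(w[80:395,130:430],(400,420));out[:,400:]=cv2.resize(s[150:290,255:388],(400,420),interpolation=3)
cv2.imwrite("pics/w2.png",out)
E
```

```text
5.2 [0.6125 0.0765 0.1297] [-0.82  0.89  0.09] [ 0.033 -0.062  0.054]
```

View pics/w2.png

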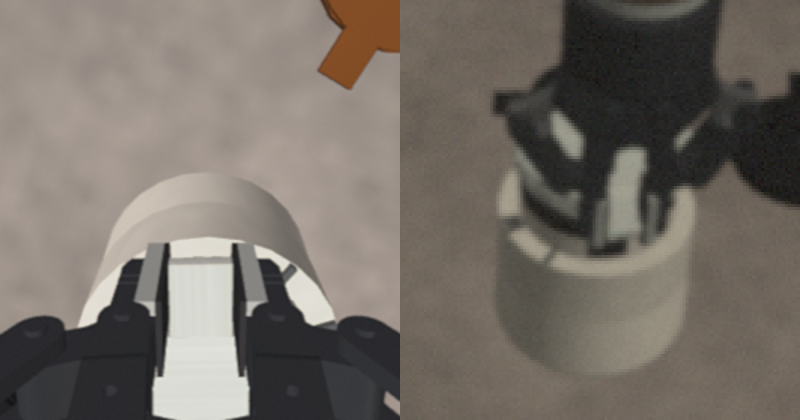

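```bash
cat >> h.py <<'E'
def overlay(img,c,T,d,th,col,s=1):
    # T: grip point on tab centre (64mm,z11) ; tilt th raises tab
    n=np.array([-d[1],d[0],0]);ax=np.cos(th)*d+np.sin(th)*np.array([0,0,1]);az=np.cos(th)*np.array([0,0,1])-np.sin(th)*d
    O=T-.064*ax-.011*az
    def P(x,y,z):return proj(c,O+x*ax+y*n+z*az)*s
    t=np.linspace(0,2*np.pi,73)
    for z in(0,.014):cv2.polylines(img,[np.array([P(.051*np.cos(a),.051*np.sin(a),z) for a in t]).astype(np.int32)],True,col,1)
    cv2.polylines(img,[np.array([P(*q,.014) for q in((.051,.01),(.075,.01),(.075,-.01),(.051,-.01))]).astype(np.int32)],True,col,1)
    return P
E
python3 - <<'E'
from h import *
o=robot.get_obs();d=np.array([np.cos(.355),np.sin(.355),0])
C0=np.array([.5504,.0501,.117]);T0=C0+.064*d-0.0007*np.array([-d[1],d[0],0])
T=T0+[-.0021,-.0008,.0211]
res=[]
for nme,(y0,y1,x0,x1) in dict(wrist=(200,400,160,400),scene=(150,290,255,388)).items():
    c=robot.calibration(nme);im=robot.camera(nme)[:,:,::-1]
    for th,col in((0,(0,255,0)),(.19,(0,0,255))):
        b=cv2.resize(im,None,fx=3,fy=3,interpolation=3);P=overlay(b,c,T,d,th,col,3);print(nme,th,(P(.075,.01,.014)/3).round(1),(P(.051,0,.014)/3).round(1),(P(.075,0,.008)/3).round(1))
        res.append(cv2.resize(b[3*y0:3*y1,3*x0:3*x1],(400,300)))
cv2.imwrite("pics/ov.png",np.vstack([np.hstack(res[:2]),np.hstack(res[2:])]))
E
```

```text
wrist 0 [265.8 280.6] [290.6 333.3] [290.9 273.6]
wrist 0.19 [265.6 284.8] [290.5 330.3] [291.1 275.2]
scene 0 [332.2 225.4] [324.1 215.3] [325.9 228.3]
scene 0.19 [332.3 224.2] [324.  216.2] [326.  227.5]
```

View pics/ov.png

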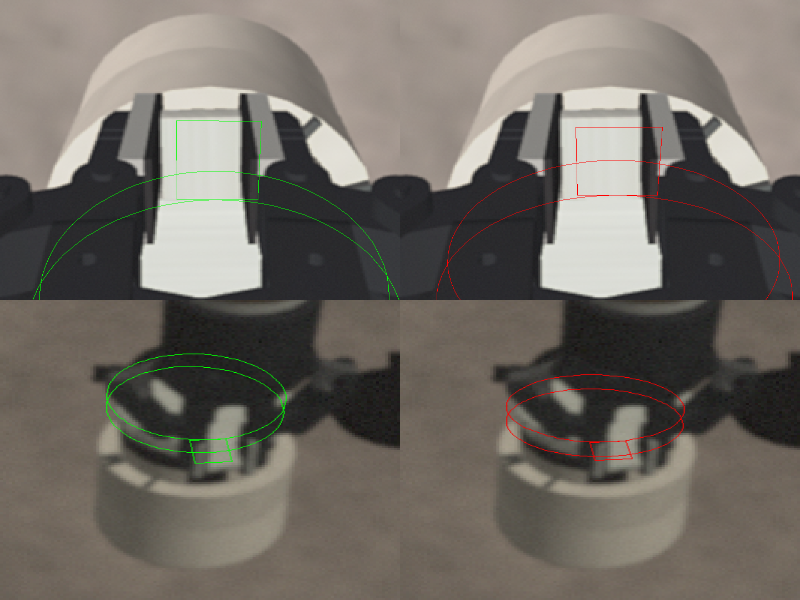

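The tab's length in the wrist view (277→333 px) fits a flat cover: the pads held it level and it rose without tipping. I'll set it back straight down and re-grip just the tab's end, with a small contact patch, so that it can pivot.

Call:
arm_command --plan '[0,0,3,0,0,0,6,0,1,0,9,0,1,0,12,0,1,0,15,0,2,0,18,0,2,0,21,0,2,0,21,0]'

```text
time: 6.4
eef_pos: [0.6143, 0.0772, 0.1087]
ee_rot: [3.091, 0.559, 0.0]
ft_force: [-1.4, -0.7, 3.1]
width: 0.226
```

Call:
arm_command --plan '[0,0,0,0,0,0,0,0,0,0,0,0,0,0,-6,0,8,0,-6,0,14,0,-6,0,15,0,-6,0,15,0,-6,0]' --fingers 32

```text
time: 7.4
eef_pos: [0.6282, 0.0826, 0.1141]
ee_rot: [-3.091, -0.559, 0.001]
ft_force: [-0.5, 0.0, -0.0]
width: 0.377
```

```bash
python3 - <<'E'
from h import *
o=robot.get_obs();print(o["time"],o["eef_pos"].round(4),o["ft_force"].round(2),o["moment"].round(3),o["width"])
c=robot.calibration("wrist");w=robot.camera("wrist")[:,:,::-1];s=robot.camera("scene")[:,:,::-1]
d=np.array([np.cos(.355),np.sin(.355),0]);C0=np.array([.5504,.0501,.117])
b=cv2.resize(w,None,fx=2,fy=2,interpolation=3);P=overlay(b,c,C0+.064*d,d,0,(0,255,0),2)
out=np.hstack([b[400:800,340:740],cv2.resize(s[150:290,255:388],(400,400),interpolation=3)])
cv2.imwrite("pics/w3.png",out)
E
```

```text
7.4 [0.6282 0.0826 0.1141] [-0.52  0.04 -0.03] [-0.022 -0.016  0.026] 0.3767203094773721
```

View pics/w3.png

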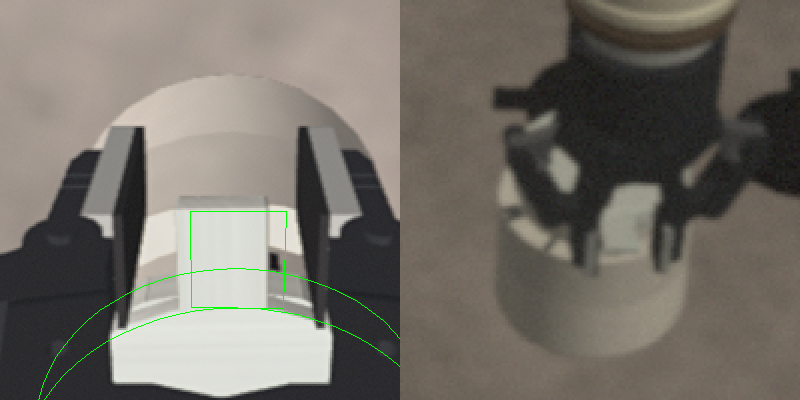

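```bash
python3 - <<'E'
from h import *
o=robot.get_obs();R=Rn.from_rotvec(o["ee_rot"]).as_matrix();c=robot.calibration("wrist")
print("cam in tool",(R.T@(-c["R"].T@c["t"]-o["eef_pos"])).round(3))
for x in(-.011,.011):
  for z in(0,-.004,-.03):
    print(x,z,(proj(c,o["eef_pos"]+R@[x,-.016,z])*2-[340,400]).round(0))
d=np.array([np.cos(.355),np.sin(.355),0]);n=np.array([-d[1],d[0],0]);C0=np.array([.5504,.0501,.117])
for r in(.051,.075):print("tab",r,(proj(c,C0+r*d+.01*n+[0,0,.003])*2-[340,400]).round(0))
E
```

```text
cam in tool [ 0.074 -0.001 -0.142]
-0.011 0 [149. 204.]
-0.011 -0.004 [147. 214.]
-0.011 -0.03 [133. 293.]
0.011 0 [146. 111.]
0.011 -0.004 [144. 119.]
0.011 -0.03 [129. 183.]
tab 0.051 [191. 307.]
tab 0.075 [190. 210.]
```

Overlap onto the tab end is ≈3 mm. The tips stand ≈5 mm behind the TCP at this opening, so I'll go 3 mm lower and grip.

Call:
arm_command --plan '[0,0,3,0,0,0,3,0,0,0,3,0,0,0,3,0,0,0,3,0,0,0,3,0,0,0,3,0,0,0,3,0]' --fingers 10 --grip_force 20

```text
time: 8.5
eef_pos: [0.6284, 0.0825, 0.1114]
ee_rot: [-3.091, -0.559, -0.0]
ft_force: [0.9, 0.3, 1.6]
width: 0.214
```

Call:
arm_command --plan '[0,0,-3,0,0,0,-6,0,0,0,-9,0,-1,0,-12,0,-1,0,-15,0,-1,0,-18,0,-2,0,-21,0,-2,0,-21,0]'

```text
time: 9.5
eef_pos: [0.6265, 0.0818, 0.1327]
ee_rot: [3.091, 0.559, 0.001]
ft_force: [0.1, -0.3, -0.9]
width: 0.211
```

```bash
python3 - <<'E'
from h import *
o=robot.get_obs();print(o["time"],o["eef_pos"].round(4),o["ft_force"].round(2),o["moment"].round(3),o["width"])
d=np.array([np.cos(.355),np.sin(.355),0]);C0=np.array([.5504,.0501,.117])
res=[]
for nme,(y0,y1,x0,x1) in dict(wrist=(190,410,170,390),scene=(150,290,255,388)).items():
    c=robot.calibration(nme);im=robot.camera(nme)[:,:,::-1];b=cv2.resize(im,None,fx=3,fy=3,interpolation=3)
    for th,col in((0,(0,255,0)),(.19,(0,0,255))):
        E=C0+.075*d+[0,0,.021]-.002*d  # tab end
        T=E-.011*(np.cos(th)*d+np.sin(th)*np.array([0,0,1]))
        P=overlay(b,c,T,d,th,col,3)
    res.append(cv2.resize(b[3*y0:3*y1,3*x0:3*x1],(400,420)))
cv2.imwrite("pics/w4.png",np.hstack(res))
E
```

```text
9.5 [0.6265 0.0818 0.1327] [ 0.07 -0.3  -0.89] [ 0.036 -0.048  0.005] 0.21136110972394256
```

View pics/w4.png

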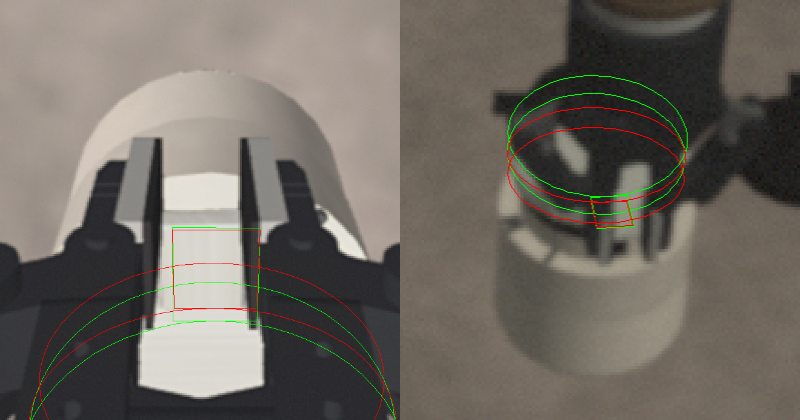

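```bash
python3 - <<'E'
from h import *
d=np.array([np.cos(.355),np.sin(.355),0]);n=np.array([-d[1],d[0],0]);C0=np.array([.5504,.0501,.117]);c=robot.calibration("scene")
im=cv2.cvtColor(robot.camera("scene"),cv2.COLOR_RGB2GRAY)
E=C0+.073*d+[0,0,.021]
for th in(0,.1,.19,.25):
    ax=np.cos(th)*d+np.sin(th)*np.array([0,0,1]);az=np.cos(th)*np.array([0,0,1])-np.sin(th)*d;O=E-.075*ax-.011*az
    for z in(.014,0):
        t=np.linspace(0,2*np.pi,360);p=np.array([proj(c,O+.051*np.cos(a)*ax+.051*np.sin(a)*n+z*az) for a in t])
        print(th,z,{u:round(max(p[abs(p[:,0]-u)<.8][:,1]),1) for u in(295,300,305,310)},'left',p[p[:,0].argmin()].round(1))
print("collar bottom/top rim front, u:")
for z,r in((.115,.046),(.09,.046)):
    p=np.array([proj(c,[C0[0]+r*np.cos(a),C0[1]+r*np.sin(a),z]) for a in t]);print(z,{u:round(max(p[abs(p[:,0]-u)<.8][:,1]),1) for u in(295,300,305,310)},p[p[:,0].argmin()].round(1))
print("cols 286..316 step2");
for y in range(186,246):print(y,im[y,286:318:2])
E
```

```text
0 0.014 {295: np.float64(205.4), 300: np.float64(209.4), 305: np.float64(211.9), 310: np.float64(213.9)} left [291.  194.1]
0 0 {295: np.float64(211.3), 300: np.float64(215.6), 305: np.float64(218.1), 310: np.float64(219.8)} left [290.9 200.1]
0.1 0.014 {295: np.float64(207.5), 300: np.float64(211.1), 305: np.float64(213.5), 310: np.float64(215.1)} left [290.9 197.6]
0.1 0 {295: np.float64(214.0), 300: np.float64(217.8), 305: np.float64(220.1), 310: np.float64(221.6)} left [290.9 204. ]
0.19 0.014 {295: np.float64(209.7), 300: np.float64(212.8), 305: np.float64(214.9), 310: np.float64(216.2)} left [290.9 200.9]
0.19 0 {295: np.float64(216.5), 300: np.float64(219.7), 305: np.float64(221.9), 310: np.float64(223.2)} left [290.9 207.6]
0.25 0.014 {295: np.float64(211.2), 300: np.float64(214.0), 305: np.float64(215.9), 310: np.float64(217.1)} left [290.9 203.2]
0.25 0 {295: np.float64(218.3), 300: np.float64(221.1), 305: np.float64(223.1), 310: np.float64(224.3)} left [290.9 210.2]
collar bottom/top rim front, u:
0.115 {295: np.float64(213.1), 300: np.float64(218.4), 305: np.float64(221.6
[... 3596 characters left out ...]

236 [102  91  82  84  80  83  93 123 120  94 135 153 148 146 138 128]
237 [103  88  82  83  83  83  85  97 102 106 143 155 153 154 151 146]
238 [101  86  87  82  82  82  81  82  92 109 142 153 156 156 154 151]
239 [103  85  84  83  81  83  83  81  85  96 121 140 148 154 151 152]
240 [104  90  83  84  81  82  82  83  84  88 100 118 132 142 147 149]
241 [104  87  85  84  83  83  85  85  84  84  92  95 111 120 131 138]
242 [104  86  86  82  83  81  81  81  82  85  90  92 100 102 112 117]
243 [101  88  86  83  84  80  79  82  84  82  89  93  97 103 102 108]
244 [100  85  85  85  81  81  80  82  86  85  90  92  97 105 104 105]
245 [101  88  86  85  81  83  84  81  81  87  90  94  98 102 104 107]
```

The skirt's lower edge in the scene picture (u=300: 219.5, u=295: 216.5, u=305: 222.5) fits a tilt of 0.19 rad. So this time the cover is tipping with its far edge on the rim. I'll tip further, then firm the grip and lift.

Call:
arm_command --plan '[-1,0,-4,0,-1,0,-7,0,-2,0,-10,0,-3,0,-13,0,-3,0,-16,0,-4,0,-19,0,-5,0,-21,0,-5,0,-21,0]'

```text
time: 10.65
eef_pos: [0.6212, 0.0797, 0.1532]
ee_rot: [3.091, 0.559, -0.002]
ft_force: [-2.0, -0.7, -2.4]
width: 0.207
```

```bash
cat > tilt.py <<'E'
from h import *
d=np.array([np.cos(.355),np.sin(.355),0]);n=np.array([-d[1],d[0],0]);C0=np.array([.5504,.0501,.117]);c=robot.calibration("scene")
o=robot.get_obs();print(o["time"],o["eef_pos"].round(4),o["ft_force"].round(2),o["moment"].round(3),o["width"])
im=cv2.cvtColor(robot.camera("scene"),cv2.COLOR_RGB2GRAY)
E=C0+.073*d+[0,0,.021]+(o["eef_pos"]-[.6265,.0818,.1327])
t=np.linspace(0,2*np.pi,720)
us=(294,297,300,303,306)
for th in np.arange(0,.61,.1):
    ax=np.cos(th)*d+np.sin(th)*np.array([0,0,1]);az=np.cos(th)*np.array([0,0,1])-np.sin(th)*d;O=E-.075*ax-.011*az
    p=np.array([proj(c,O+.051*np.cos(a)*ax+.051*np.sin(a)*n) for a in t]);print(th.round(1),[round(max([0]+list(p[abs(p[:,0]-u)<.8][:,1])),1) for u in us],(O-.046*ax+.009*az).round(3))
for y in range(180,232):print(y,*im[y,list(us)])
E
python3 tilt.py
```

```text
10.65 [0.6212 0.0797 0.1532] [-2.01 -0.66 -2.38] [-0.245  0.442 -0.051] 0.20692147459907453
0.0 [np.float64(199.5), np.float64(202.3), np.float64(204.5), np.float64(206.1), np.float64(207.4)] [0.5   0.031 0.156]
0.1 [np.float64(202.2), np.float64(204.8), np.float64(206.8), np.float64(208.2), np.float64(209.4)] [0.501 0.032 0.144]
0.2 [np.float64(205.1), np.float64(207.5), np.float64(209.1), np.float64(210.4), np.float64(211.3)] [0.503 0.032 0.132]
0.3 [np.float64(208.2), np.float64(210.1), np.float64(211.4), np.float64(212.6), np.float64(213.4)] [0.506 0.033 0.121]
0.4 [np.float64(211.3), np.float64(212.8), np.float64(213.9), np.float64(214.7), np.float64(215.4)] [0.51  0.035 0.109]
0.5 [np.float64(214.4), np.float64(215.6), np.float64(216.4), np.float64(217.0), np.float64(217.4)] [0.515 0.037 0.099]
0.6 [np.float64(217.7), np.float64(218.4), np.float64(218.9), np.float64(219.2), np.float64(219.5)] [0.521 0.039 0.088]
180 48 54 56 61 55
181 48 48 57 59 53
182 47 42 52 61 55
183 37 43 46 63 51
184 32 39 38 67 53
185 32 32 44 68 50
186 38 39 41 72 50
187 44 41 42 62 43
188 46 39 37 56 
[... 200 characters left out ...]
 45
199 131 134 112 43 36
200 126 131 120 50 35
201 116 130 130 69 36
202 107 129 133 91 40
203 97 124 133 112 41
204 91 112 129 123 50
205 93 101 114 125 69
206 91 92 99 117 89
207 98 91 93 103 102
208 103 93 92 97 105
209 114 90 90 91 104
210 119 81 88 91 109
211 118 72 85 87 111
212 120 51 79 92 106
213 123 40 71 98 103
214 124 33 62 113 113
215 125 40 50 117 122
216 128 38 38 104 132
217 132 41 39 83 131
218 129 54 38 53 116
219 131 63 37 40 89
220 132 76 40 33 64
221 116 80 46 37 44
222 94 84 58 30 28
223 80 83 71 40 35
224 73 87 80 51 32
225 87 100 82 70 42
226 116 122 85 79 62
227 142 140 87 82 74
228 150 152 104 80 81
229 153 155 124 82 81
230 147 160 142 93 81
231 134 160 152 115 81
```

Tilt is now ≈0.35 rad. There is a slight outward pull of about 2 N, so I'll ease inward, firm the grip and lift off.

Call:
arm_command --plan '[-2,0,0,0,-3,0,0,0,-3,0,0,0,-3,0,-4,0,-3,0,-12,0,-3,0,-24,0,-3,0,-36,0,-3,0,-48,0]' --fingers 8 --grip_force 70

```text
time: 11.7
eef_pos: [0.6195, 0.0793, 0.2029]
ee_rot: [-3.091, -0.559, -0.003]
ft_force: [0.1, -0.0, -0.6]
width: 0.142
```

```bash
python3 - <<'E'
from h import *
o=robot.get_obs();print(o["time"],o["eef_pos"].round(4),o["ft_force"].round(2),o["moment"].round(3),o["width"],o["joint_pos"].round(2))
w=robot.camera("wrist")[:,:,::-1];s=robot.camera("scene")[:,:,::-1]
cv2.imwrite("pics/w5.png",np.hstack([cv2.resize(w[150:420,150:410],(400,415)),cv2.resize(s[120:290,240:403],(400,415),interpolation=3)]))
c=robot.calibration("top")
for p in((208,277),(268,276),(268,123),(172,133),(160,258),(360,145)):print(p,ray(c,*p,.01).round(3))
E
```

```text
11.7 [0.6195 0.0793 0.2029] [ 0.1  -0.03 -0.59] [ 0.038 -0.077  0.033] 0.14159813641056915 [ 0.31  0.53 -0.67  1.64  0.36  1.09 -1.67]
(208, 277) [0.377 0.161 0.01 ]
(268, 276) [0.378 0.016 0.01 ]
(268, 123) [0.752 0.013 0.01 ]
(172, 133) [0.729 0.248 0.01 ]
(160, 258) [0.424 0.277 0.01 ]
(360, 145) [ 0.697 -0.213  0.01 ]
```

View pics/w5.png

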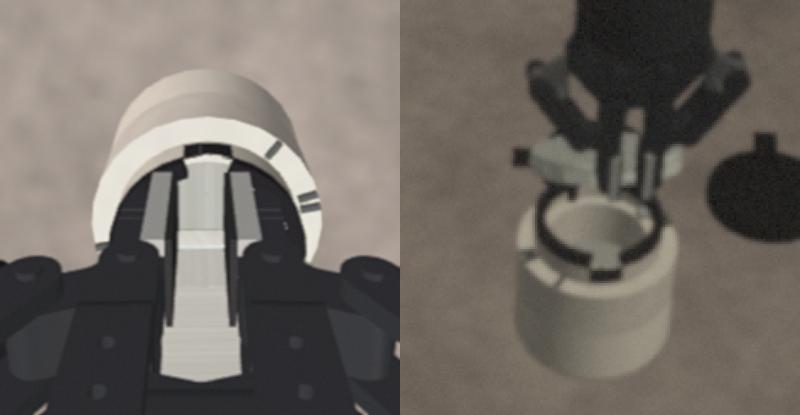

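The lift-off worked: the scene view shows the collar open with its notch at (605,270), in the tab's direction. The cover is held tilted above. I'll carry it to the empty granite near (0.55,−0.43).

Call:
arm_command --plan '[-3,9,0,0,-13,36,0,0,-28,76,0,0,-45,121,0,0,-62,166,0,0,-79,211,0,0,-96,256,0,0,-113,301,0,0]'

```text
time: 12.8
eef_pos: [0.6175, -0.245, 0.2005]
ee_rot: [-3.091, -0.558, 0.002]
ft_force: [0.2, 0.2, -0.1]
width: 0.149
```

Call:
arm_command --plan '[-17,45,0,0,-32,86,0,0,-43,117,15,0,-52,140,45,0,-55,149,75,0,-55,149,105,0,-55,149,125,0,-55,149,130,0]'

```text
time: 13.8
eef_pos: [0.6179, -0.4008, 0.0692]
ee_rot: [-3.089, -0.559, 0.004]
ft_force: [-0.2, -0.6, -0.5]
width: 0.15
```

```bash
python3 - <<'E'
from h import *
o=robot.get_obs();print(o["time"],o["eef_pos"].round(4),o["ft_force"].round(2),o["moment"].round(3),o["width"],o["joint_pos"].round(2))
w=robot.camera("wrist")[:,:,::-1];s=robot.camera("scene")[:,:,::-1];t=robot.camera("top")[:,:,::-1]
cv2.imwrite("pics/w6.png",w);cv2.imwrite("pics/s6.png",s)
print(proj(robot.calibration("scene"),o["eef_pos"]))
p=proj(robot.calibration("scene"),o["eef_pos"]).astype(int)
a=cv2.resize(s[p[1]-70:p[1]+40,p[0]-60:p[0]+50],(400,400),interpolation=3)
cv2.imwrite("pics/w6b.png",np.hstack([cv2.resize(w[130:420,135:425],(400,400)),a]))
E
```

```text
13.8 [ 0.6179 -0.4008  0.0692] [-0.18 -0.62 -0.52] [ 0.019 -0.105  0.02 ] 0.14973670163247096 [ 0.85  0.84 -0.51  1.4   0.45  1.01 -0.97]
[ 78.13255619 201.11366449]
```

View pics/w6b.png

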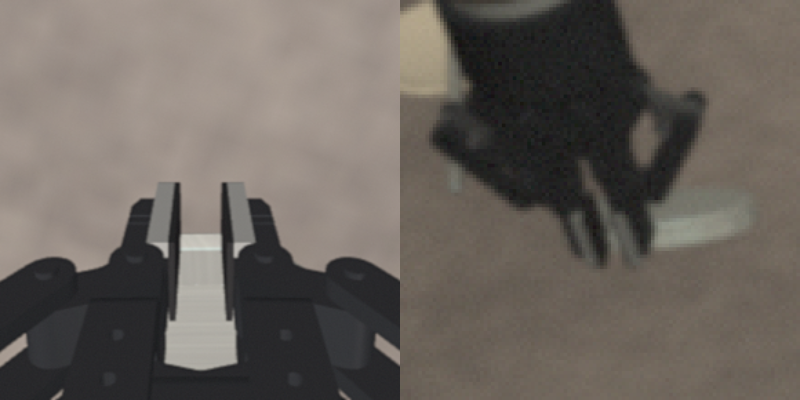

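The cover is still held by the tab's end with a moderate tilt. Lowering.

Call:
arm_command --plan '[0,0,6,0,0,0,12,0,0,0,18,0,1,0,24,0,2,0,29,0,3,0,34,0,4,0,39,0,4,0,39,0]'

```text
time: 14.95
eef_pos: [0.6227, -0.3997, 0.0317]
ee_rot: [-3.091, -0.559, 0.001]
ft_force: [-0.2, 0.2, -1.1]
width: 0.147
```

Call:
arm_command --plan '[1,0,4,0,1,0,8,0,2,0,12,0,2,0,16,0,2,0,19,0,2,0,21,0,2,0,22,0,2,0,22,0]' --grip_force 25

```text
time: 15.95
eef_pos: [0.6247, -0.3993, 0.0103]
ee_rot: [3.091, 0.559, -0.0]
ft_force: [0.2, 0.3, 0.4]
width: 0.143
```

```bash
python3 - <<'E'
from h import *
o=robot.get_obs();print(o["time"],o["eef_pos"].round(4),o["ft_force"].round(2),o["moment"].round(3),o["width"])
s=robot.camera("wrist")[:,:,::-1];cv2.imwrite("pics/w7.png",s)
# tab edges rows in wrist, centre column profile
g=cv2.cvtColor(s,cv2.COLOR_BGR2GRAY);print([(y,int(g[y,276:284].mean())) for y in range(285,345,2)])
c=robot.calibration("wrist");R=Rn.from_rotvec(o["ee_rot"]).as_matrix()
for x in(0,-.005,-.008,-.011,-.032):print(x,[proj(c,[*(o["eef_pos"]+R@[x,0,0])[:2],z]).round(1) for z in(.014,.02)])
E
```

```text
15.95 [ 0.6247 -0.3993  0.0103] [0.22 0.35 0.37] [ 0.024 -0.01  -0.001] 0.14322351865129232
[(285, 145), (287, 145), (289, 145), (291, 145), (293, 144), (295, 144), (297, 144), (299, 146), (301, 149), (303, 151), (305, 159), (307, 205), (309, 206), (311, 205), (313, 206), (315, 206), (317, 206), (319, 206), (321, 206), (323, 206), (325, 206), (327, 206), (329, 207), (331, 206), (333, 207), (335, 207), (337, 206), (339, 207), (341, 207), (343, 207)]
0 [array([281.1, 283.3]), array([281.2, 290.5])]
-0.005 [array([281.1, 293.9]), array([281.1, 301.5])]
-0.008 [array([281.1, 300.2]), array([281.1, 308. ])]
-0.011 [array([281.1, 306.5]), array([281.1, 314.4])]
-0.032 [array([281. , 348.2]), array([281.1, 357.3])]
```

Call:
arm_command --plan '[0,0,1,0,0,0,2,0,0,0,3,0,0,0,4,0,0,0,4,0,0,0,4,0,0,0,4,0,0,0,4,0]' --grip_force 20

```text
time: 17.0
eef_pos: [0.625, -0.3992, 0.0065]
ee_rot: [3.091, 0.559, 0.001]
ft_force: [-0.6, -0.2, 1.5]
width: 0.146
```

Call:
arm_command --plan '[0,0,0,0,0,0,0,0,0,0,0,0,4,0,0,0,10,0,-10,0,10,0,-40,0,10,0,-75,0,10,0,-110,0]' --fingers 45

```text
time: 18.0
eef_pos: [0.635, -0.3952, 0.1182]
ee_rot: [3.091, 0.56, 0.002]
ft_force: [-0.1, -0.8, -0.1]
width: 0.528
```

```bash
python3 - <<'E'
from h import *
o=robot.get_obs();print(o["time"],o["eef_pos"].round(4),o["ft_force"].round(2),o["width"],o["joint_pos"].round(2))
w=robot.camera("wrist")[:,:,::-1];s=robot.camera("scene")[:,:,::-1];t=robot.camera("top")[:,:,::-1]
cs=robot.calibration("scene");p=proj(cs,[.56,-.42,0]).astype(int);print(p)
x0=max(p[0]-70,0)
cv2.imwrite("pics/w8.png",w);cv2.imwrite("pics/s8.png",s);cv2.imwrite("pics/t8.png",t)
print([ (k,ray(robot.calibration("top"),*q,.03).round(3)) for k,q in dict(a=(372.7,235.6)).items()])
pt=proj(robot.calibration("top"),[.52,-.1,0.1]).astype(int)
cv2.imwrite("pics/w8b.png",np.vstack([np.hstack([w[70:370,80:480],cv2.resize(s[p[1]-60:p[1]+60,x0:x0+160],(400,300),interpolation=3)]),np.hstack([cv2.resize(t[140:290,220:420],(400,300),interpolation=3),cv2.resize(t[160:280,350:510],(400,300),interpolation=3)])]))
E
```

```text
18.0 [ 0.635  -0.3952  0.1182] [-0.12 -0.81 -0.11] 0.5278561227124442 [ 0.84  0.81 -0.53  1.35  0.42  1.1  -0.96]
[ 94 205]
[('a', array([ 0.474, -0.237,  0.03 ]))]
```

View pics/w8b.png

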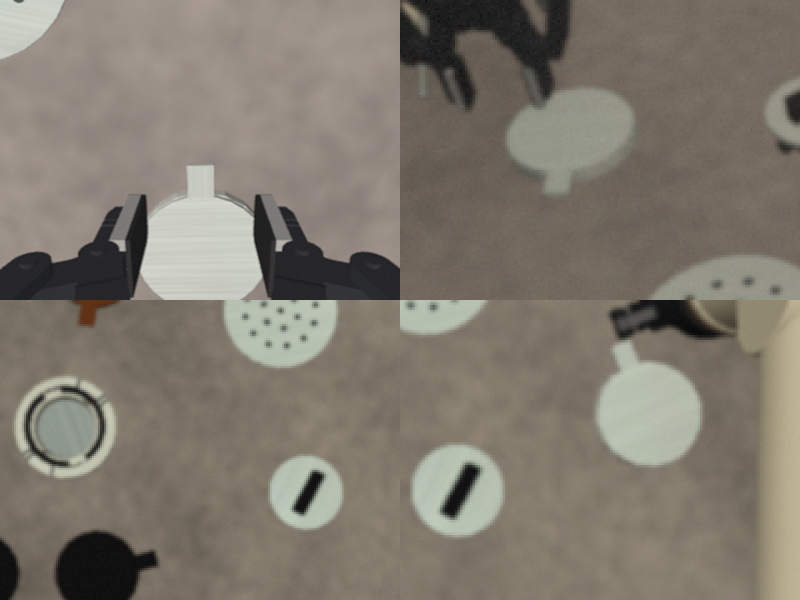

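The cover lies flat and right way up on the bare granite, the lid is untouched, and the collar is open. Next I work out the lid approach and measure the grinder axis numerically.

```bash
python3 - <<'E'
from h import *
s,a,o=to([.4742,-.2376,.11],-.506);print(s,a)
c=robot.calibration("top");t=cv2.imread("pics/t8.png");g=cv2.cvtColor(t,cv2.COLOR_BGR2GRAY)[140:290,220:310]
m=(g>150).astype(np.uint8);ct=max(cv2.findContours(m,0,2)[0],key=cv2.contourArea);(u,v),(p,q),_=cv2.fitEllipse(cv2.convexHull(ct));print(u+220,v+140,p,q,ray(c,u+220,v+140,.09).round(4),(p+q)/4/546*1.24)
E
```

```text
[ -96.7 -205.6    9.1] 0.864
258.80567169189453 207.1636199951172 34.63935470581055 44.77655029296875 [0.543  0.0358 0.09  ] 0.04508961639124832
```

Call:
arm_command --plan '[-6,-13,0,0.1,-20,-43,0,0.25,-36,-76,2,0.4,-53,-112,4,0.55,-70,-148,6,0.7,-85,-181,8,0.8,-94,-200,9,0.86,-97,-206,9,0.864]' --fingers 45

```text
time: 19.15
eef_pos: [0.4701, -0.2355, 0.1069]
ee_rot: [-3.042, 0.784, 0.002]
ft_force: [-0.6, -0.7, 0.1]
width: 0.527
```

```bash
cat > lid.py <<'E'
from h import *
o=robot.get_obs();c=robot.calibration("wrist");w=robot.camera("wrist")[:,:,::-1];cv2.imwrite("pics/w9.png",w)
print(o["time"],o["eef_pos"].round(4),o["joint_pos"].round(2),o["ft_force"].round(1))
g=cv2.cvtColor(w,cv2.COLOR_BGR2GRAY)
p0=proj(c,[.4742,-.2376,.034]);print("pred bar",p0)
m=(g<60).astype(np.uint8);n,l,st,ce=cv2.connectedComponentsWithStats(m)
for i in range(1,n):
    if st[i,4]>200:print(st[i],ce[i].round(1))
E
python3 lid.py
```

```text
19.15 [ 0.4701 -0.2355  0.1069] [ 0.74  0.44 -0.4   1.96  0.24  0.78 -1.87] [-0.6 -0.7  0.1]
pred bar [278.54994728 216.26427105]
[ 270  170   22   95 2025] [280.4 216.5]
[    0   265   560   155 38710] [278.9 371.9]
```

The bar centroid is at (280.4,216.5), against a prediction of (278.5,216.3), and it sits on the jaw centre line. Descending.

Call:
arm_command --plan '[5,0,12,0,5,0,28,0,5,0,45,0,5,0,60,0,5,0,70,0,5,0,76,0,5,0,78,0,5,0,78,0]'

```text
time: 20.2
eef_pos: [0.4758, -0.2393, 0.0296]
ee_rot: [3.041, -0.787, 0.001]
ft_force: [0.1, 0.0, -0.2]
width: 0.525
```

```bash
python3 - <<'E'
from h import *
o=robot.get_obs();print(o["time"],o["eef_pos"].round(4),o["ee_rot"].round(3),o["ft_force"].round(1));print(to([.4742,-.2376,.025],-.506)[:2])
E
```

```text
20.2 [ 0.4758 -0.2393  0.0296] [ 3.041e+00 -7.870e-01  1.000e-03] [ 0.1  0.  -0.2]
(array([-2.2, -0.7,  4.6]), np.float64(-0.0))
```

Call:
arm_command --plan '[-2,0,2,0,-2,0,4.5,0,-2,0,4.5,0,-2,0,4.5,0,-2,0,4.5,0,-2,0,4.5,0,-2,0,4.5,0,-2,0,4.5,0]' --fingers 4 --grip_force 80

```text
time: 21.2
eef_pos: [0.4738, -0.2383, 0.0259]
ee_rot: [3.041, -0.786, 0.0]
ft_force: [-3.6, 1.1, 11.4]
width: 0.141
```

Call:
arm_command --plan '[0,0,0,0,0,0,0,0,0,0,-5,0,0,0,-15,0,0,0,-40,0,0,0,-75,0,0,0,-115,0,0,0,-150,0]'

```text
time: 22.2
eef_pos: [0.4738, -0.2382, 0.1767]
ee_rot: [3.041, -0.787, 0.001]
ft_force: [-0.3, -0.2, -1.3]
width: 0.143
```

```bash
python3 - <<'E'
from h import *
o=robot.get_obs();print(o["time"],o["eef_pos"].round(4),o["joint_pos"].round(2),o["ft_force"].round(1),o["width"]);print(to([.5504,.0501,.19],.355)[:2])
t=robot.camera("top")[:,:,::-1];cv2.imwrite("pics/t10.png",t)
g=cv2.cvtColor(t,cv2.COLOR_BGR2GRAY)[175:245,215:300]
for th in(125,140,155):
    m=(g>th).astype(np.uint8);ct=max(cv2.findContours(m,0,2)[0],key=cv2.contourArea);h=cv2.convexHull(ct);(u,v),(p,q),_=cv2.fitEllipse(h);(u2,v2),r=cv2.minEnclosingCircle(h);print(u+215,v+175,p,q,u2+215,v2+175,r,ray(robot.calibration("top"),u+215,v+175,.09).round(4))
E
```

```text
22.2 [ 0.4738 -0.2382  0.1767] [ 0.77  0.35 -0.43  1.9   0.18  0.92 -1.82] [-0.3 -0.2 -1.3] 0.14257017291817398
(array([ -72.8, -289.3,  -13.3]), np.float64(-0.861))
252.43555450439453 202.6699447631836 52.09705352783203 53.38214111328125 252.0 202.0 27.29478645324707 [0.5534 0.0503 0.09  ]
256.1665229797363 208.30259323120117 36.737789154052734 49.141597747802734 255.0 207.0 25.23895835876465 [0.5404 0.0418 0.09  ]
261.0642738342285 209.69330215454102 26.910526275634766 43.05624008178711 261.0 209.5 22.610937118530273 [0.5372 0.0306 0.09  ]
```

The lid is held (−1.3 N). Next I go to a viewing spot 110 mm short of the grinder, at the notch yaw, with the wrist camera over the collar.

Call:
arm_command --plan '[-8,-11,-3,-0.08,-26,-37,-8,-0.22,-49,-70,-14,-0.38,-74,-105,-18,-0.54,-99,-141,-18,-0.7,-122,-174,-18,-0.8,-138,-197,-18,-0.86,-145,-206,-18,-0.86]'

```text
time: 23.25
eef_pos: [0.4468, 0.0135, 0.193]
ee_rot: [3.092, 0.555, 0.001]
ft_force: [0.6, 0.1, -0.6]
width: 0.141
```

Call:
arm_command --plan '[0,0,0,0,0,0,0,0,0,0,0,0,0,0,0,0,0,0,0,0,0,0,0,0,0,0,0,0,0,0,0,0]'

```text
time: 24.25
eef_pos: [0.4468, 0.0122, 0.1928]
ee_rot: [3.093, 0.553, 0.0]
ft_force: [-0.6, 0.3, -1.3]
width: 0.139
```

```bash
python3 - <<'E'
from h import *
o=robot.get_obs();c=robot.calibration("wrist");w=robot.camera("wrist")[:,:,::-1];cv2.imwrite("pics/w11.png",w)
print(o["time"],o["eef_pos"].round(4),o["joint_pos"].round(2),o["ft_force"].round(1));print(to([.5504,.0501,.19],.355)[:2])
g=cv2.cvtColor(w,cv2.COLOR_BGR2GRAY)
print("pred",proj(c,[.5504,.0501,.115]),proj(c,[.5534,.0503,.115]))
np.save("g.npy",g)
# unwarp plane z=.115 into metric top view 0.5mm/px
X0,Y0=.48,-.02;N=280
H=[]
xs=np.array([(ux,uy) for ux in(0,N) for uy in(0,N)],np.float32)
ip=np.array([proj(c,[X0+a*.0005,Y0+b*.0005,.115]) for a,b in xs],np.float32)
M=cv2.getPerspectiveTransform(ip,xs);u=cv2.warpPerspective(w,M,(N,N));cv2.imwrite("pics/u11.png",u)
ug=cv2.cvtColor(u,cv2.COLOR_BGR2GRAY)
C=np.array([.551,.050])
for it in range(1):
    # radial profile: print mean by angle
    for k in range(0,24):
        a=k*np.pi/12
        row=[]
        for r in np.arange(.034,.062,.002):
            x=(C[0]+r*np.cos(a)-X0)/.0005;y=(C[1]+r*np.sin(a)-Y0)/.0005
            row.append(int(ug[int(np.clip(y,0,N-1)),int(np.clip(x,0,N-1))]))
        print(round(a,2),row)
E
```

```text
24.25 [0.4468 0.0122 0.1928] [ 0.58  0.22 -0.74  2.07  0.19  0.92 -1.48] [-0.6  0.3 -1.3]
(array([110.3,   0.4,   2.8]), np.float64(-0.001))
pred [281.67706272  26.8258045 ] [283.27391246  20.89974563]
0.0 [0, 0, 0, 0, 0, 0, 0, 0, 0, 0, 0, 0, 0, 0]
0.26 [0, 0, 0, 0, 0, 0, 0, 0, 0, 0, 0, 0, 0, 0]
0.52 [0, 0, 0, 0, 0, 0, 0, 0, 0, 0, 0, 0, 0, 0]
0.79 [0, 0, 0, 0, 0, 0, 0, 0, 0, 0, 0, 0, 0, 0]
1.05 [0, 0, 0, 0, 0, 0, 0, 0, 0, 0, 0, 0, 0, 0]
1.31 [0, 0, 0, 0, 0, 0, 0, 0, 0, 0, 0, 0, 0, 0]
1.57 [229, 143, 0, 0, 0, 0, 0, 0, 0, 0, 0, 0, 0, 0]
1.83 [231, 222, 61, 73, 72, 69, 61, 233, 231, 225, 157, 157, 157, 156]
2.09 [196, 229, 229, 65, 70, 74, 78, 229, 228, 229, 155, 152, 154, 155]
2.36 [203, 233, 197, 47, 53, 52, 154, 232, 229, 229, 175, 150, 148, 151]
2.62 [123, 232, 178, 45, 43, 41, 196, 232, 232, 232, 217, 158, 159, 157]
2.88 [111, 232, 148, 44, 45, 41, 102, 132, 143, 165, 177, 164, 168, 169]
3.14 [152, 231, 149, 44, 45, 40, 224, 229, 230, 232, 232, 163, 164, 165]
3.4 [168, 231, 230, 230, 218, 102, 231, 230, 230, 230, 222, 163, 164, 165]
3.67 [187, 230, 231, 231, 222, 120, 230, 229, 229, 230, 222, 165, 165, 164]
3.93 [222, 230, 55, 45, 44, 96, 229, 229, 228, 229, 183, 161, 160, 160]
4.19 [226, 229, 43, 44, 43, 86, 231, 228, 228, 229, 159, 158, 159, 161]
4.45 [230, 215, 41, 45, 44, 130, 231, 229, 229, 223, 169, 167, 165, 164]
4.71 [229, 217, 42, 44, 45, 129, 232, 231, 230, 168, 163, 163, 162, 162]
4.97 [233, 27, 47, 46, 45, 97, 233, 231, 232, 156, 155, 156, 157, 159]
5.24 [229, 171, 43, 47, 46, 50, 105, 103, 109, 161, 160, 160, 157, 156]
5.5 [0, 0, 0, 0, 0, 0, 0, 0, 0, 0, 0, 0, 0, 0]
5.76 [0, 0, 0, 0, 0, 0, 0, 0, 0, 0, 0, 0, 0, 0]
6.02 [0, 0, 0, 0, 0, 0, 0, 0, 0, 0, 0, 0, 0, 0]
```

Call:
arm_command --plan '[4,0,0,0,10,0,0,0,18,0,0,0,26,0,0,0,32,0,0,0,35,0,0,0,35,0,0,0,35,0,0,0]'

```text
time: 25.3
eef_pos: [0.4794, 0.0243, 0.1927]
ee_rot: [3.092, 0.553, -0.001]
ft_force: [-0.6, 0.3, -1.3]
width: 0.144
```

```bash
python3 - <<'E'
from h import *
from scipy.optimize import least_squares
o=robot.get_obs();c=robot.calibration("wrist");w=robot.camera("wrist")[:,:,::-1];cv2.imwrite("pics/w12.png",w)
print(o["time"],o["eef_pos"].round(4))
X0,Y0=.48,-.02;N=560;s=.00025
xs=np.array([(a,b) for a in(0,N) for b in(0,N)],np.float32)
ip=np.array([proj(c,[X0+a*s,Y0+b*s,.115]) for a,b in xs],np.float32)
ug=cv2.GaussianBlur(cv2.cvtColor(cv2.warpPerspective(w,cv2.getPerspectiveTransform(ip,xs),(N,N)),cv2.COLOR_BGR2GRAY),(5,5),0)
cv2.imwrite("pics/u12.png",ug)
C=np.array([.551,.050]);A=np.arange(0,2*np.pi,np.pi/60)
def sm(a,r):
    return cv2.remap(ug,((C[0]+r*np.cos(a)-X0)/s).astype(np.float32)[None],((C[1]+r*np.sin(a)-Y0)/s).astype(np.float32)[None],1)[0].astype(int)
for name,r0,sg in(("bore",.0385,-1),("outer",.046,1)):
    pts=[]
    for a in A:
        r=np.arange(r0-.005,r0+.005,.00025);p=sm(np.full_like(r,a),r);dd=sg*(p[4:]-p[:-4])
        k=dd.argmax()
        if dd[k]>60 and p.min()>0:pts.append((a,C[0]+r[k+2]*np.cos(a),C[1]+r[k+2]*np.sin(a)))
    P=np.array(pts)
    f=least_squares(lambda q:np.hypot(P[:,1]-q[0],P[:,2]-q[1])-q[2],[*C,r0],loss="soft_l1",f_scale=.0005)
    print(name,f.x.round(4),len(P),np.median(abs(f.fun)).round(5))
# notch: mean lip brightness per angle
b=np.array([sm(np.full(5,a),np.linspace(.040,.044,5)).mean() for a in np.arange(0,2*np.pi,.02)])
ang=np.arange(0,2*np.pi,.02);print("notch bright",ang[b>120].round(2))
rb=np.array([sm(np.full(5,a),np.linspace(.051,.055,5)).mean() for a in ang]);print("ribs",[(x.round(2),int(y)) for x,y in zip(ang,rb) if y<205])
E
```

```text
25.3 [0.4794 0.0243 0.1927]
bore [0.5514 0.0511 0.0374] 117 0.00012
outer [0.5516 0.0511 0.0457] 102 0.0001
notch bright [0.14 0.16 0.18 0.2  0.22 0.24 0.26 0.28 0.3  0.32 0.34 0.36 0.38 0.4
 0.42 0.44 0.46 0.48 0.5  0.52 0.54 0.56 0.58 0.6  3.24 3.26 3.28 3.3
 3.32 3.34 3.36 3.38 3.4  3.42 3.44 3.46 3.48 3.5  3.52 3.54 3.56 3.58
 3.6  3.62 3.64 3.66 3.68 3.7  3.72]
ribs [(np.float64(0.0), 0), (np.float64(0.02), 0), (np.float64(0.04), 0), (np.float64(0.06), 0), (np.float64(0.08), 0), (np.float64(0.1), 0), (np.float64(0.12), 0), (np.float64(0.14), 0), (np.float64(0.16), 0), (np.float64(0.18), 0), (np.float64(0.2), 0), (np.float64(0.22), 0), (np.float64(0.24), 0), (np.float64(0.26), 0), (np.float64(0.28), 0), (np.float64(0.3), 0), (np.float64(0.32), 0), (np.float64(0.34), 0), (np.float64(0.36), 0), (np.float64(0.38), 0), (np.float64(0.4), 0), (np.float64(0.42), 0), (np.float64(0.44), 0), (np.float64(0.46), 0), (np.float64(0.48), 0), (np.float64(0.5), 0), (np.float64(0.52), 0), (np.float64(0.54), 0), (np.float64(0.56), 0), (np.float64(0.58), 0), (np.float64(0.6), 0), (np.float64(0.62), 
[... 5433 characters left out ...]
5.72), 179), (np.float64(5.74), 180), (np.float64(5.76), 181), (np.float64(5.78), 180), (np.float64(5.8), 179), (np.float64(5.82), 180), (np.float64(5.84), 180), (np.float64(5.86), 180), (np.float64(5.88), 180), (np.float64(5.9), 181), (np.float64(5.92), 183), (np.float64(5.94), 185), (np.float64(5.96), 186), (np.float64(5.98), 172), (np.float64(6.0), 150), (np.float64(6.02), 152), (np.float64(6.04), 179), (np.float64(6.06), 185), (np.float64(6.08), 183), (np.float64(6.1), 167), (np.float64(6.12), 147), (np.float64(6.14), 127), (np.float64(6.16), 110), (np.float64(6.18), 91), (np.float64(6.2), 76), (np.float64(6.22), 52), (np.float64(6.24), 34), (np.float64(6.26), 12), (np.float64(6.28), 1)]
```

The collar centre is (0.5515,0.0511) with a fit residual of 0.1 mm. The notch axis is at yaw 0.355, and the single ribs at −0.295, which is 0.65 clockwise as stated. Now I check where the lid sits in the grip, using the flange arc.

```bash
python3 - <<'E'
from h import *
from scipy.optimize import least_squares
o=robot.get_obs();c=robot.calibration("wrist");g=cv2.GaussianBlur(cv2.imread("pics/w12.png",0),(3,3),0)
R=Rn.from_rotvec(o["ee_rot"]).as_matrix();e=o["eef_pos"];zt=.0039
def px(r,a,z=zt):return proj(c,e+R@[r*np.cos(a),r*np.sin(a),z])
pts=[]
for a in np.arange(-1.6,1.61,.08):
    rs=np.arange(.036,.054,.00025);q=np.array([px(r,a) for r in rs],np.float32)
    p=cv2.remap(g,q[:,0][None],q[:,1][None],1)[0].astype(int);dd=p[:-4]-p[4:];k=abs(dd).argmax();pts.append((a,rs[k+2],dd[k]))
    print(round(a,2),(rs[k+2]*1000).round(1),dd[k],p[::8],q[k].round(0))
np.save("arc.npy",pts)
E
```

```text
-1.6 44.5 59 [228 225 225 225 218 146 148 147 147] [181. 278.]
-1.52 44.5 62 [228 225 225 225 220 142 142 140 138] [180. 270.]
-1.44 44.8 64 [228 225 225 225 227 142 141 140 140] [179. 263.]
-1.36 53.3 75 [228 225 225 225 219 142 139 140 141] [160. 252.]
-1.28 53.0 84 [227 227 226 225 221 143 143 143 143] [163. 243.]
-1.2 53.3 77 [226 228 224 225 225 146 148 151 154] [164. 234.]
-1.12 44.5 56 [227 227 227 225 221 154 152 153 153] [187. 234.]
-1.04 44.5 53 [226 226 227 227 220 157 158 157 153] [190. 227.]
-0.96 44.8 57 [225 227 226 226 228 157 158 159 158] [194. 220.]
-0.88 44.5 52 [225 225 226 227 221 159 158 156 154] [199. 214.]
-0.8 44.5 54 [225 225 226 226 224 157 156 154 154] [205. 208.]
-0.72 44.8 53 [226 223 225 226 226 154 151 156 159] [210. 201.]
-0.64 44.5 48 [226 227 225 224 220 158 157 157 160] [217. 197.]
-0.56 44.5 47 [228 228 226 227 224 165 161 159 161] [224. 192.]
-0.48 44.8 44 [226 226 226 228 227 165 162 161 160] [231. 187.]
-0.4 52.5 68 [229 228 228 227 218 162 162 162 182] [230. 166.]
-0.32 53.3 102 [229 231 230 230 221 169 232 230 229] [239. 161.]
-0.24 49.5 124 
[... 803 characters left out ...]
351. 203.]
0.8 43.5 67 [226 228 230 228 156 156 156 156 155] [356. 209.]
0.88 43.5 66 [230 230 227 226 154 157 157 158 160] [361. 215.]
0.96 43.8 64 [230 227 226 229 165 152 153 156 158] [366. 221.]
1.04 43.5 62 [227 226 229 227 155 151 154 157 159] [370. 228.]
1.12 43.5 58 [226 230 227 226 159 153 157 161 163] [373. 235.]
1.2 43.8 51 [229 229 226 227 172 159 160 162 163] [376. 242.]
1.28 43.5 53 [230 227 226 227 164 156 157 158 159] [378. 249.]
1.36 43.5 58 [229 226 227 226 158 148 150 150 151] [379. 256.]
1.44 43.8 57 [228 226 228 226 175 144 145 148 153] [380. 263.]
1.52 43.5 58 [228 227 228 227 163 148 151 156 156] [380. 270.]
1.6 43.8 54 [229 227 227 227 165 152 154 154 152] [380. 278.]
```

The lid is centred in the grip to within 0.5 mm. Moving over the collar, then inserting.

Call:
arm_command --plan '[6,0,0,0,18,0,0,0,34,0,0,0,50,0,4,0,64,0,14,0,73,0.5,26,0,77,0.5,38,0,77,0.5,42,0]'

```text
time: 26.35
eef_pos: [0.5511, 0.0506, 0.1493]
ee_rot: [-3.092, -0.553, 0.004]
ft_force: [-0.0, -0.2, -1.5]
width: 0.142
```

Call:
arm_command --plan '[0,0,0,0,0,0,3,0,0,0,6,0,0,0,9,0,0,0,12,0,0,0,15,0,0,0,17,0,0,0,17,0]'

```text
time: 27.35
eef_pos: [0.5519, 0.0506, 0.1336]
ee_rot: [-3.092, -0.553, 0.0]
ft_force: [-0.1, 1.1, -1.9]
width: 0.143
```

```bash
python3 - <<'E'
from h import *
o=robot.get_obs();print(o["time"],o["eef_pos"].round(4),o["joint_pos"].round(2),o["ft_force"].round(1),o["moment"].round(2),o["width"]);print(to([.5515,.0511,.1249],.355)[:2])
E
```

```text
27.35 [0.5519 0.0506 0.1336] [ 0.38  0.5  -0.66  1.87  0.39  0.9  -1.68] [-0.1  1.1 -1.9] [ 0.03 -0.01  0.06] 0.14300555884770622
(array([-0.2, -0.6,  8.7]), np.float64(-0.001))
```

Call:
arm_command --plan '[0,0,2,0,0,0,4,0,0,0,6,0,0,0,8,0,0,0,9,0,0,0,9.5,0,0,0,10,0,0,0,10,0]'

```text
time: 28.35
eef_pos: [0.552, 0.0505, 0.1249]
ee_rot: [3.092, 0.553, -0.0]
ft_force: [-3.8, -1.5, 8.7]
width: 0.143
```

```bash
python3 - <<'E'
from h import *
o=robot.get_obs();print(o["time"],o["eef_pos"].round(4),o["ee_rot"].round(4),o["ft_force"].round(1),o["moment"].round(2),o["width"]);print(to([.5515,.0511,.1249],-.295)[:2])
E
```

```text
28.35 [0.552  0.0505 0.1249] [ 3.0917e+00  5.5270e-01 -3.0000e-04] [-3.8 -1.5  8.7] [-0.12  0.94  0.07] 0.14278183925407756
(array([-0.2, -0.7,  0. ]), np.float64(0.649))
```

The lid is seated: TCP z is exactly 0.1249 with 8.7 N contact. Now the clockwise turn.

Call:
arm_command --plan '[-0.3,-0.5,-0.5,0.07,-0.3,-0.5,-0.5,0.15,-0.3,-0.5,-0.5,0.24,-0.3,-0.5,-0.5,0.33,-0.3,-0.5,-0.5,0.42,-0.3,-0.5,-0.5,0.51,-0.3,-0.5,-0.5,0.58,-0.3,-0.5,-0.5,0.62]'

```text
time: 29.35
eef_pos: [0.5522, 0.0514, 0.125]
ee_rot: [-3.113, 0.418, -0.002]
ft_force: [-0.3, 1.4, 4.0]
width: 0.144
```

```bash
python3 - <<'E'
from h import *
o=robot.get_obs();c=robot.calibration("wrist");w=robot.camera("wrist")[:,:,::-1];cv2.imwrite("pics/w13.png",w)
print(o["time"],o["eef_pos"].round(4),o["joint_pos"].round(2),o["ft_force"].round(1),o["moment"].round(2),o["width"]);print(to([.5515,.0511,.1249],-.295)[:2])
g=cv2.cvtColor(w,cv2.COLOR_BGR2GRAY)
C=np.array([.5515,.0511])
# bar end: dark pixels on top plane z=.145 at r 12..30mm; dark near expected
for r in(.014,.018,.022,.026):
    P=[(a,proj(c,[C[0]+r*np.cos(a),C[1]+r*np.sin(a),.145])) for a in np.arange(-1,.41,.02)]
    v=cv2.remap(g,np.array([p[1][0] for p in P],np.float32)[None],np.array([p[1][1] for p in P],np.float32)[None],1)[0]
    d=[P[i][0] for i in range(len(P)) if v[i]<90];print(r,(round(min(d),2),round(max(d),2),round(np.mean(d),3)) if d else v)
# rib on shoulder z=.09
A=np.arange(-.6,.11,.01)
for r in(.051,.053,.055):
    q=np.array([proj(c,[C[0]+r*np.cos(a),C[1]+r*np.sin(a),.091]) for a in A],np.float32);v=cv2.remap(g,q[:,0][None],q[:,1][None],1)[0].astype(int);k=v.argmin();print("rib",r,A[k].round(2),v[k],int(np.median(v)),q[k].round(0))
cv2.imwrite("pics/w13b.png",cv2.resize(w[100:400,130:430],(600,600),interpolation=3))
E
```

```text
29.35 [0.5522 0.0514 0.125 ] [ 0.26  0.48 -0.51  1.88  0.3   0.86 -2.24] [-0.3  1.4  4. ] [0.13 0.08 0.22] 0.14373395260239374
(array([-0.6,  0.5,  0. ]), np.float64(0.027))
0.014 (np.float64(-0.86), np.float64(0.34), np.float64(-0.26))
0.018 (np.float64(-0.92), np.float64(0.4), np.float64(-0.26))
0.022 (np.float64(-0.56), np.float64(0.02), np.float64(-0.27))
0.026 (np.float64(-0.5), np.float64(-0.02), np.float64(-0.26))
rib 0.051 -0.3 95 218 [284. 150.]
rib 0.053 -0.3 95 218 [284. 145.]
rib 0.055 -0.29 95 218 [283. 141.]
```

The bar is at yaw −0.265 and the rib at −0.297, so 0.03 rad more is needed.

Call:
arm_command --plan '[0,0,0,0.01,0,0,0,0.02,0,0,0,0.03,0,0,0,0.032,0,0,0,0.032,0,0,0,0.032,0,0,0,0.032,0,0,0,0.032]'

```text
time: 30.4
eef_pos: [0.5522, 0.0514, 0.1249]
ee_rot: [-3.106, 0.465, -0.002]
ft_force: [-0.1, 1.2, 6.5]
width: 0.144
```

```bash
python3 - <<'E'
from h import *
o=robot.get_obs();c=robot.calibration("wrist");w=robot.camera("wrist")[:,:,::-1]
print(o["time"],o["eef_pos"].round(4),o["joint_pos"].round(2),o["ft_force"].round(1),o["moment"].round(2),o["width"]);print(to([.5515,.0511,.1249],-.295)[:2])
g=cv2.cvtColor(w,cv2.COLOR_BGR2GRAY);C=np.array([.5515,.0511]);A=np.arange(-.6,.11,.01)
for r,z in((.022,.145),(.026,.145),(.051,.091),(.055,.091)):
    q=np.array([proj(c,[C[0]+r*np.cos(a),C[1]+r*np.sin(a),z]) for a in A],np.float32);v=cv2.remap(g,q[:,0][None],q[:,1][None],1)[0].astype(int);k=A[v<(90 if r<.04 else 130)];print(r,k.min().round(3),k.max().round(3),k.mean().round(3))
s=robot.camera("scene")[:,:,::-1]
cv2.imwrite("pics/fin.png",np.hstack([cv2.resize(w[90:390,130:430],(400,400),interpolation=3),cv2.resize(s[120:300,40:400],(400,400),interpolation=3)]))
E
```

```text
30.4 [0.5522 0.0514 0.1249] [ 0.26  0.48 -0.5   1.88  0.3   0.85 -2.26] [-0.1  1.2  6.5] [0.2  0.13 0.19] 0.14427275017337407
(array([-0.6,  0.5,  0. ]), np.float64(-0.002))
0.022 -0.59 0.0 -0.295
0.026 -0.54 -0.04 -0.29
0.051 -0.31 -0.28 -0.295
0.055 -0.31 -0.28 -0.295
```

View pics/fin.png

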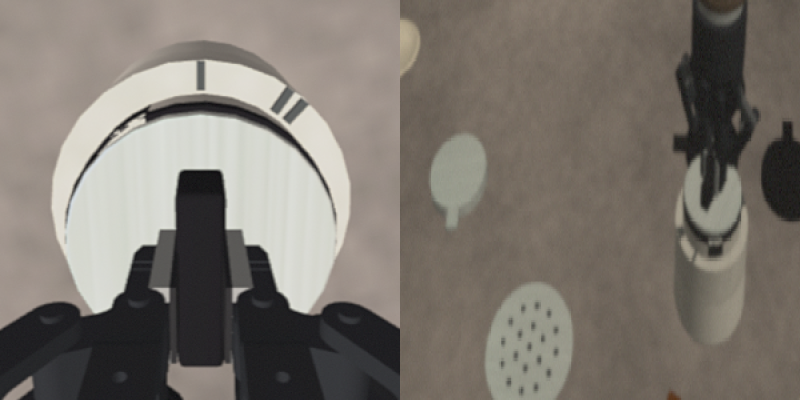

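The bar points at the single rib at (200,75), with the lid down in the collar, the grip holding, and the pair of ribs off to the right. Handing in.

```bash
python3 -c "
from cell import robot
print(robot.close_job())"
```

```text
the job is handed in; nothing more can be done
None
```

I took the dust cover off and laid it flat on the granite. The lid is in the collar, turned to the pulse position, and the gripper is still holding it there. I handed the job in at about 30.5 s of the 69 s allowed.

- **Cover:** My first lift did not tip it: the pads held the tab level and the cover came up flat by about 20 mm. I set it straight back and re-gripped only the end of the tab. It then tipped up to about 0.35 rad. I judged the far edge to be on the rim from the picture geometry (clear at 0.19 rad, a rougher fit at 0.35 rad), not from a direct view. A pull of about 2 N built up at full tilt, so I eased in before lifting off. The last picture shows it flat and right way up, clear of everything.
- **Lid:** It is fully down. The tool height matched the seated height to 0.1 mm, with contact felt (8.7 N on seating, 6.5 N at the end).
- **Pulse position:** I turned it 0.65 rad clockwise in two steps. The bar measured at yaw −0.29 to −0.295 against the rib at −0.295. It is gripped at 80 N and well short of the lock.
- **Other objects:** The arm never went near the pressure cooker weight, the salt jar or the steamer plate. I did not measure their positions again at the end.

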